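# Slide the small cutting board out over the scrap box

## Task

Push the small thin cutting board along the wooden riser, toward the end where the open box stands, until the board's end sticks out about 5 cm past the end of the riser, straight (its sides in line with the riser's sides), ready for scraps to be swept off it into the box. Only push it with the fingers: do not pick it up or let it fall, and leave the box, the tin and both shakers where they are. Finish with the hand clear.

Things in the scene. Friction and masses are not known exactly. Their poses are not given: they have to be found in the camera images.
- riser: Low wooden riser standing fixed on the black glass cooktop: a flat plain top 280 (its x) by 400 (its y) mm, 75 mm high, on two panel feet under the top. Origin: centre of its underside, so its top is 75 mm above it and its two ends are at y = +200 and y = -200 mm. Its y axis runs along its length, across in front of the robot from right (-y) to left (+y), turned up to 0.2 rad.
- slab: Small thin white plastic cutting board with a fine juice groove, lying flat and loose, a little crooked (up to 0.25 rad), on the middle of the riser: 130 (its x) by 160 (its y) by 8 mm thick, corners rounded 10 mm, about 0.2 to 0.45 kg. Origin: centre of its underside. Its y axis is along its 160 mm length, roughly along the riser's y. Both ends are alike. When 5 cm overhang, its origin is 170 mm from the riser's origin along the riser's length.
- green_box: Small open-topped box of thin dark green metal, 110 (its x) by 80 (its y) by 60 mm high, standing loose on the cooktop close beside one end of the riser (either the left or the right, gap 10 to 20 mm), lower than the riser's top. Origin: centre of its underside. The end of the riser at which it stands is the end over which the board must stick out.
- tin: Round closed food tin, diameter 75, height 58 mm, standing loose on the cooktop beside the other end of the riser. Origin: centre of its underside. Leave it alone.
- salt: Glass salt shaker with a grey cap, diameter 44, height 90 mm, standing loose on the riser near its rear edge (away from the robot), on the right half. Origin: centre of its underside. Leave it alone.
- pepper: Pepper shaker of the same shape and size as the salt shaker (diameter 44, height 90 mm), standing loose on the riser near its rear edge, on the left half. Origin: centre of its underside. Leave it alone.

How it is judged (in metres and radians):
At the end, for the whole second after the job is handed in: The board lies flat and still on the riser, its middle 155 to 185 mm along from the riser's middle toward the end where the open box stands (overhang 35 to 65 mm), within 0.12 rad of straight and still well on the riser's width (((y of green_box in the frame of riser above 0 m and y of slab in the frame of riser between 0.155 and 0.185 m) or (y of green_box in the frame of riser below 0 m and y of slab in the frame of riser between -0.185 and -0.155 m)) and x of slab in the frame of riser between -0.09 and 0.06 m and angle between the y axis of slab and the y axis of riser, either way round below 0.12 rad and angle between slab's own z axis and vertical below 0.04 rad and height (world z) of slab between 0.071 and 0.079 m and linear speed of slab below 0.01 m/s); the robot touches nothing.
It fails at once if the board is lifted or tipped up off the riser (height (world z) of slab above 0.095 m or angle between slab's own z axis and vertical above 0.2 rad).
It fails at once if the board falls off the riser (height (world z) of slab below 0.06 m).
It fails at once if the open box, the tin or a shaker is moved by more than 20 mm (distance of any of green_box, tin, salt, pepper from where it was at the start of the episode above 0.02 m).
It also fails if it takes over 45 s, if anything falls off the work surface, if the arm or the gripper's body presses on something with over 40 N, if the wrist force passes 120 N, or if a joint passes its speed limit or range.

## Robot

A 6-joint arm with a two-finger parallel gripper is mounted at the origin on a cart in front of the work surface, level with it; the furniture and walls round the work are solid. World frame = base frame: x ahead of the robot, y to its left, z up, the work surface at z = 0. Lengths are in mm, angles in rad, forces in N, time in s.
With the tool pointing down it reaches from about 350 to 975 mm from the base axis. Payload 7.1 kg.
Tool frame: the origin (TCP) lies midway between the tips of the shut fingers; the grasp point (between the pads) lies 19 mm behind it (ctrl.grasp_offset is the distance from the TCP to the grasp point, in mm); z points along the fingers, y is the line along which they close (so a half turn about z gives the same grasp; the last joint's range is limited). The gripper opens to 88 mm and grips with 3 to 60 N. Pads are 20 mm wide; open, the fingers measure 115 mm over their backs; the gripper's body (75 mm by 178 mm) begins 61 mm behind the grasp point.
Start: joints at [1.176, 0.423, 1.63, -0, 1.089, -0.019], TCP at [229.353, 581.379, 222.675] pointing down, gripper open.
Joint ranges: [-3, 3], [-0.9, 2.11], [0.09, 2.58], [-1.31, 4.45], [0.11, 2.69], [-2.54, 2.54]. Speed limits (rad/s): [2.39, 2.39, 3.01, 3.14, 3.14, 3.14].

## Interface

Orientations are given as a rotation vector (axis times angle).
In Python, from workcell import sensors, viewer, ctrl gives the robot as it stands. The module is installed in compiled form; this text tells all that it offers.
- The arm moves only by the shell command python3 -m handwheel 'ROWS'. ROWS is JSON, a list of rows, each a list of 7 numbers: the shift along the tool's x, y, z in mm, then the turn, a rotation vector about the tool's x, y, z in rad, then the closure, from 0 (fully open) to 1 (shut). In form: [[x, y, z, rx, ry, rz, jaw], ...]. A call has 1 to 10 rows; each row shifts and turns the commanded pose from where the row before left it, along the tool's axes as they then stand; what a row does not reach is not made up. A row lasts 1/8 s, in which the tool goes at most 62.5 mm and 10.7 degrees, less where a joint would pass 70% of its speed; a pose out of reach is approached as far as the arm can. A call is refused whole if a number of a shift passes 62.5 or a number of a turn 0.188, either way. A call with a gripper value outside its range is refused whole. The fingers move at their own pace and stop on an object; the grip force is fixed at half the most. Time passes only in rows, so rows that do not move let the fingers close. It gives the time, the measured TCP pose, the force, the opening and the grip force at its end, in the units of the state.
- sensors.get_obs(): the state, without advancing time (a new reading comes with each control period).
- viewer.get_image(name): name is "side" or "top" or "wrist"; returns a dict with "frame" (480x640x3 uint8, blue, green, red), "fov_y" (degrees; the focal length in pixels is half the picture's height over the tangent of half this angle, whatever the lens; pixels are square), "cx", "cy" (the principal point, pixels), "R" (3x3) and "t" (3): a world point X has camera coordinates R X + t. Camera axes: x right, y down, z forward; pixel columns grow to the right and rows downward; lengths in mm; the calibration is good to about 2 mm. The wrist camera is an equidistant fisheye: a pixel r from the principal point sees the ray r / f radians off the axis. A picture is of the moment at which its call begins. There is no depth.
- ctrl.close_job(): hands the job in; it is judged then, once.
The state is a dict: "t": time; "qpos": joint angles; "qvel": joint speeds; "joint_torque": joint torques, N m; "ee_pos": TCP position; "orientation": TCP orientation; "ft_force": force on the tool from outside, world axes, zero at the start; "moment": the same for the moment, N m; "width": finger opening in mm; "grasp_force": force on a finger pad.
Only numpy, scipy, OpenCV 4.12 (cv2) and the standard library are available. Lean on these libraries where they do the work, as an engineer would, in place of code of your own. Each camera call takes 0.05 s, during which the arm holds its last target. There are 200 camera calls.

## Working session

There is one attempt and no reset: what is moved stays moved. The work goes in short steps, Python scripts to look and compute and a shell command to move; the robot and the scene stay as the last step left them, time stands still between calls to the robot, and variables do not carry over. Pictures are saved under pics/ and viewed, at most 10 in all, crops included, and the job is handed in when it is done.

```bash
mkdir -p pics; python3 - <<'E'
from workcell import sensors, viewer
import cv2,pickle
d={}
for n in("side","top"):
    d[n]=viewer.get_image(n); cv2.imwrite(f"pics/{n}0.png",d[n]["frame"])
    print(n,d[n]["fov_y"],d[n]["cx"],d[n]["cy"],d[n]["R"],d[n]["t"])
pickle.dump(d,open("d0.pkl","wb"))
o=sensors.get_obs();print(o["t"],o["ee_pos"],o["orientation"],o["width"])
E
```

```text
side 57.188903642812974 323.0081128928982 237.23074944666882 [[ 0.81103113 -0.58459445  0.02185958]
 [-0.26102716 -0.39506839 -0.88078703]
 [ 0.52353924  0.70863975 -0.47300779]] [-562.86030435  186.83386368  680.49397708]
top 45.676186891496094 323.24906471175547 245.508004442659 [[ 0.01931125 -0.99979114  0.00668911]
 [-0.98429513 -0.02018527 -0.17537287]
 [ 0.17547126 -0.00319739 -0.98447936]] [ -78.81653113  600.39263611 1015.0312948 ]
0.1 [229.17841557 580.93455172 222.01405934] [-5.86823671e-01 -3.08601331e+00  2.04426238e-03] 87.98600299778238
```

View pics/top0.png

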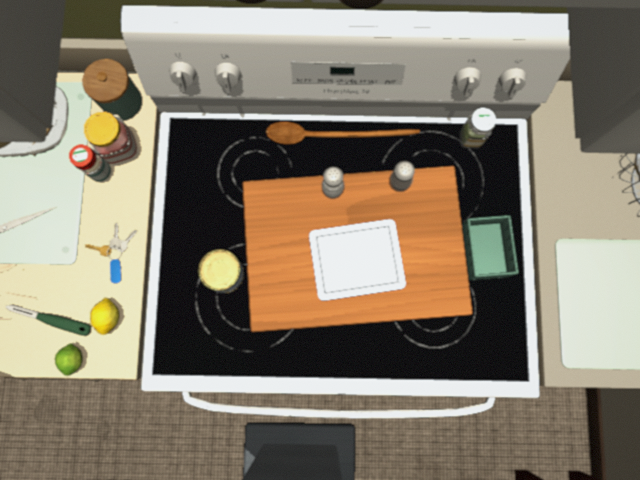

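View pics/side0.png

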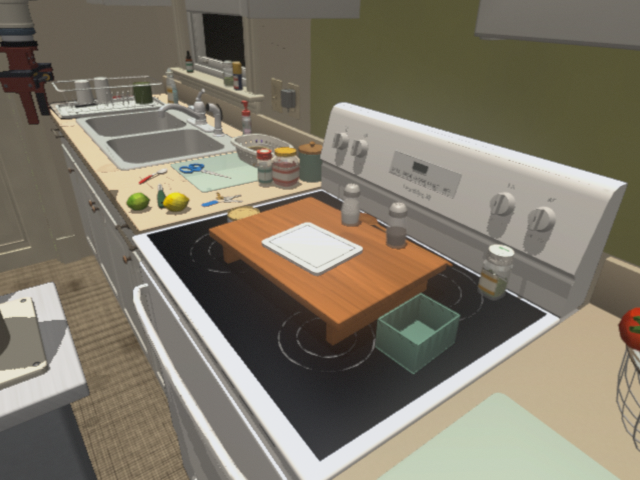

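The top view shows the riser (corners ≈ (245,182), (457,167), (471,314), (251,331)), with the white board at ≈ (357,259). The box is at the right (−y) end ≈ (492,247), the tin at the left ≈ (220,270), and the shakers at ≈ (333,180) and (403,175). The side view agrees. I'll measure next.

```bash
cat > h.py <<'E'
import numpy as np,cv2
from workcell import viewer,sensors
def cast(im,px,z):
    px=np.atleast_2d(px).astype(float); f=240/np.tan(np.radians(im["fov_y"]/2)); R=np.array(im["R"]);t=np.array(im["t"])
    d=np.c_[(px[:,0]-im["cx"])/f,(px[:,1]-im["cy"])/f,np.ones(len(px))]@R; c=-R.T@t
    return (c+d*((z-c[2])/d[:,2])[:,None])[:,:2]
def big(m,seed):
    n,l,s,c=cv2.connectedComponentsWithStats(m.astype(np.uint8))
    k=l[seed[1],seed[0]]; assert k>0
    return max(cv2.findContours((l==k).astype(np.uint8),cv2.RETR_EXTERNAL,cv2.CHAIN_APPROX_NONE)[0],key=cv2.contourArea)[:,0]
def rect(p):
    c,(w,h),a=cv2.minAreaRect(p.astype(np.float32)); 
    if w>h: w,h,a=h,w,a-90   # h long; width direction at angle a, long axis at a+90
    a=np.radians(a); a=(a+np.pi/2)%np.pi-np.pi/2
    return np.array(c),w,h,a
def loc(p,rc,a):  # world -> riser frame
    return np.array([[np.cos(a),np.sin(a)],[-np.sin(a),np.cos(a)]])@(np.array(p)-rc)
def board(im,seed=None):
    hsv=cv2.cvtColor(im["frame"],cv2.COLOR_BGR2HSV); m=(hsv[...,1]<50)&(hsv[...,2]>150)
    return rect(cast(im,big(m,seed),83))
E
python3 - <<'E'
from h import *
import pickle
im=pickle.load(open("d0.pkl","rb"))["top"]; hsv=cv2.cvtColor(im["frame"],cv2.COLOR_BGR2HSV)
for p in[(280,240),(440,300),(492,247),(492,218),(220,270),(357,259)]:print(p,hsv[p[1],p[0]])
m=(hsv[...,0]<20)&(hsv[...,1]>100)&(hsv[...,2]>100)
R=rect(cast(im,big(m,(280,300)),75));print("riser",R)
B=board(im,(357,259));print("board",B,loc(B[0],R[0],R[3]),B[3]-R[3])
g=(hsv[...,0]>50)&(hsv[...,0]<95)&(hsv[...,1]>50)&(hsv[...,2]>40)
c=big(g,(492,247));print("box",rect(cast(im,c,60)))
y=(hsv[...,0]>15)&(hsv[...,0]<35)&(hsv[...,1]>50)&(hsv[...,2]>120)
T=cv2.minEnclosingCircle(cast(im,big(y,(220,270)),58).astype(np.float32));print("tin",T,loc(T[0],R[0],R[3]))
for s in[(333,173),(404,167)]:
    q=cast(im,s,165)[0];print("shaker",q,loc(q,R[0],R[3]))
pickle.dump((R[0],R[3]),open("riser.pkl","wb"))
E
```

```text
(280, 240) [ 13 168 217]
(440, 300) [ 13 166 215]
(492, 247) [ 71  62 172]
(492, 218) [ 71  64 128]
(220, 270) [ 29  89 237]
(357, 259) [ 98   4 241]
riser (array([ 597.87481689, -125.05570984]), 281.242919921875, 400.47052001953125, np.float64(0.0971300040066645))
board (array([ 572.93591309, -127.65802002]), 130.539794921875, 160.3560028076172, np.float64(0.1688408178435521)) [-25.07372164  -0.17153558] 0.0717108138368876
box (array([ 605.37017822, -378.36148071]), 93.15869140625, 117.37323760986328, np.float64(-1.4698576695342824))
tin ((551.8015747070312, 125.38943481445312), 38.41297149658203) [-21.56857323 253.73275464]
shaker [708.54507931 -80.76694685] [114.44363487  33.34750289]
shaker [ 721.87944207 -202.66692942] [115.89360983 -89.27104608]
```

```bash
cat > st.py <<'E'
from h import *; import pickle
from scipy.spatial.transform import Rotation as Ro
rc,a=pickle.load(open("riser.pkl","rb")); o=sensors.get_obs(); M=Ro.from_rotvec(o["orientation"]).as_matrix()
print("t",round(o["t"],2),"riser xy",loc(o["ee_pos"][:2],rc,a).round(1),"z",round(o["ee_pos"][2],1),"yaw err",round(np.arctan2(M[1,1],M[0,1])-a,4),"tilt",M[:2,2].round(4),"F",np.round(o["ft_force"],1))
E
python3 -m handwheel '[[0,0,0,0,0,0.183,0],[0,0,0,0,0,0.183,0],[0,0,0,0,0,0.183,0],[0,0,0,0,0,0.183,0],[0,0,0,0,0,0.183,0],[0,0,0,0,0,0.183,0],[0,0,0,0,0,0,0]]'; python3 st.py
```

```text
t: 0.98
ee_pos: [229.3, 581.1, 222.3]
orientation: [2.109, 2.328, -0.001]
ft_force: [1.2, 0.7, -0.1]
width: 87.8
grasp_force: 0.0
t 0.97 riser xy [-298.4  738.6] z 222.3 yaw err 0.0015 tilt [-0.0003 -0.0007] F [ 1.2  0.7 -0.1]
```

```bash
python3 -m handwheel '[[-52,22.6,0,0,0,0,0],[-52,22.6,0,0,0,0,0],[-52,22.6,0,0,0,0,0],[-52,22.6,0,0,0,0,0],[-52,22.6,0,0,0,0,0],[-52,22.6,0,0,0,0,0],[-52,22.6,0,0,0,0,0],[-52,22.6,0,0,0,0,0],[-52,22.6,0,0,0,0,0],[-52,22.6,0,0,0,0,0]]' >/dev/null
python3 -m handwheel '[[-52,22.7,0,0,0,0,0],[-51,22.7,0,0,0,0,0],[0,0,30,0,0,0,0],[0,0,30,0,0,0,0],[0,0,30,0,0,0,0],[0,0,20,0,0,0,0],[0,0,0,0,0,0,0],[0,0,0,0,0,0,0]]'; python3 st.py
```

```text
t: 3.22
ee_pos: [560.3, -12.4, 113.3]
orientation: [2.109, 2.328, 0.001]
ft_force: [0.6, -0.4, 0.3]
width: 87.6
grasp_force: 0.0
t 3.23 riser xy [-26.5 115.8] z 113.3 yaw err 0.0017 tilt [ 0.0008 -0.    ] F [ 0.6 -0.4  0.3]
```

```bash
python3 -m handwheel '[[0,0,20,0,0,0,0],[0,0,10,0,0,0,0],[0,0,5,0,0,0,0],[0,0,0,0,0,0,0],[0,0,0,0,0,0,0]]'; python3 st.py; python3 - <<'E'
from h import *
cv2.imwrite("pics/top1.png",viewer.get_image("top")["frame"][120:360,200:540]); cv2.imwrite("pics/side1.png",viewer.get_image("side")["frame"])
E
```

```text
t: 3.85
ee_pos: [560.2, -12.4, 78.2]
orientation: [2.111, 2.326, 0.001]
ft_force: [0.2, -0.4, -0.5]
width: 87.8
grasp_force: 0.0
t 3.85 riser xy [-26.6 115.8] z 78.2 yaw err -0.0 tilt [ 0.0007 -0.    ] F [ 0.2 -0.4 -0.5]
```

View pics/side1.png

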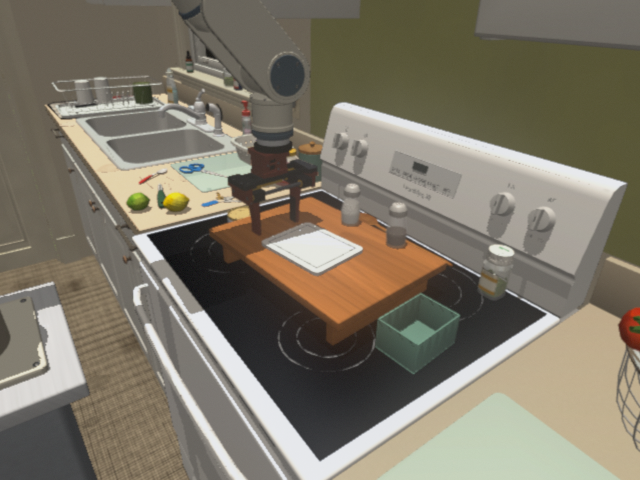

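The side view shows both fingertips (≈ (256,230) and (295,220)) standing just behind the board's left end, with the gripper clear of the shakers. Starting the push.

```bash
python3 -m handwheel '[[-8,0,0,0,0,0,0],[-8,0,0,0,0,0,0],[-8,0,0,0,0,0,0],[-8,0,0,0,0,0,0],[-8,0,0,0,0,0,0],[-8,0,0,0,0,0,0],[-8,0,0,0,0,0,0],[-8,0,0,0,0,0,0],[-8,0,0,0,0,0,0],[0,0,0,0,0,0,0]]'; python3 st.py; python3 - <<'E'
from h import *
cv2.imwrite("pics/top2.png",cv2.resize(viewer.get_image("top")["frame"][120:360,200:540],None,fx=2,fy=2))
E
```

```text
t: 5.2
ee_pos: [566.8, -85.1, 77.6]
orientation: [2.111, 2.326, -0.001]
ft_force: [1.1, 0.4, -0.7]
width: 87.7
grasp_force: 0.0
t 5.2 riser xy [-27.1  42.8] z 77.6 yaw err -0.0005 tilt [ 0.     -0.0008] F [ 1.1  0.4 -0.7]
```

View pics/top2.png

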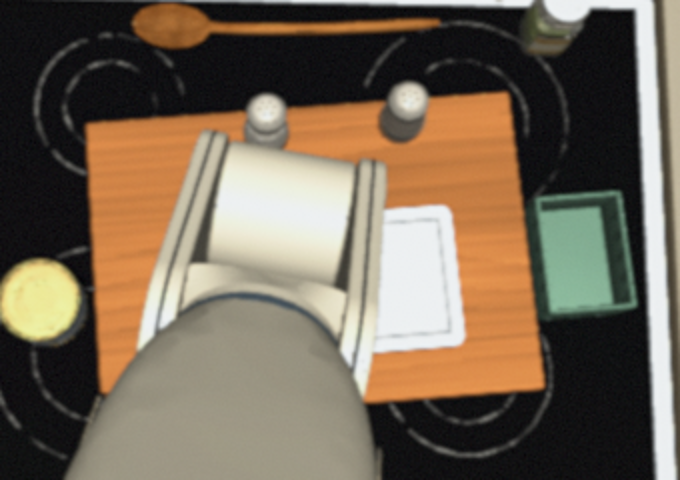

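The board is ahead of the fingers and now looks straight; its leading edge is at crop ≈ (457,275), and the shakers, tin and box haven't moved. I'll keep pushing.

```bash
python3 -m handwheel '[[-10,0,0,0,0,0,0],[-10,0,0,0,0,0,0],[-10,0,0,0,0,0,0],[-10,0,0,0,0,0,0],[-10,0,0,0,0,0,0],[-10,0,0,0,0,0,0],[-10,0,0,0,0,0,0],[-10,0,0,0,0,0,0],[-10,0,0,0,0,0,0],[0,0,0,0,0,0,0]]'>/dev/null; python3 st.py; python3 - <<'E'
from h import *; import pickle
rc,a=pickle.load(open("riser.pkl","rb"))
im=viewer.get_image("top");cv2.imwrite("pics/top3.png",cv2.resize(im["frame"][120:360,200:540],None,fx=2,fy=2))
hsv=cv2.cvtColor(im["frame"],cv2.COLOR_BGR2HSV); m=(hsv[...,1]<25)&(hsv[...,2]>170)
# leading edge: rightmost white pixel per row near the riser's end
P=[(m[r,:480].nonzero()[0].max()+1,r+.5) for r in range(235,285) if m[r,:480].any()]
q=np.array([loc(p,rc,a) for p in cast(im,np.array(P)-.5,83)]); k=np.polyfit(q[:,0],q[:,1],1);print("lead edge y at x=-25",np.polyval(k,-25),"slope",k[0],"spread",np.std(q[:,1]-np.polyval(k,q[:,0])))
E
```

```text
t 6.5 riser xy [-26.7 -47.3] z 77.9 yaw err -0.0009 tilt [ 0.0008 -0.0006] F [ 0.3 -0.  -0.9]
lead edge y at x=-25 -221.59330318748636 slope -0.04112938895645131 spread 0.9458021907718358
```

View pics/top3.png

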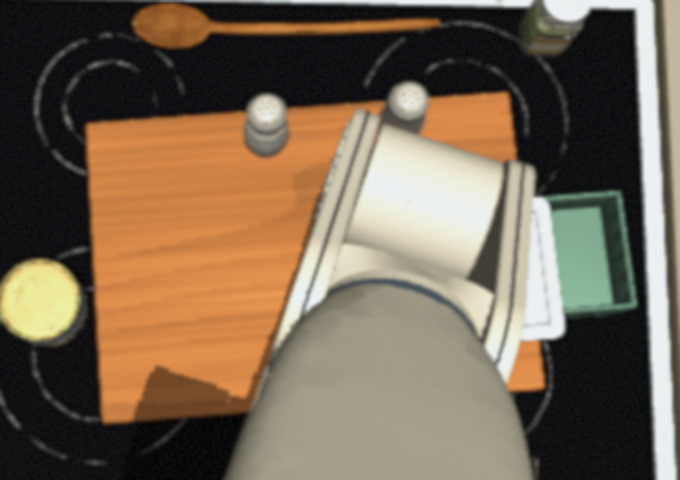

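The board's leading end reaches past the riser over the box (crop ≈ (552,270)), and its centre is at about −142 mm. I need about 28 mm more.

```bash
python3 -m handwheel '[[-6,0,0,0,0,0,0],[-6,0,0,0,0,0,0],[-6,0,0,0,0,0,0],[-5,0,0,0,0,0,0],[-3,0,0,0,0,0,0],[-2,0,0,0,0,0,0],[0,0,0,0,0,0,0],[0,0,0,0,0,0,0]]'>/dev/null; python3 st.py
python3 -m handwheel '[[10,0,0,0,0,0,0],[20,0,0,0,0,0,0],[20,0,0,0,0,0,0],[0,0,-30,0,0,0,0],[0,0,-50,0,0,0,0],[0,0,-50,0,0,0,0],[50,0,0,0,0,0,0],[60,0,0,0,0,0,0],[60,0,0,0,0,0,0],[60,0,0,0,0,0,0]]' >/dev/null
python3 -m handwheel '[[60,0,0,0,0,0,0],[60,0,0,0,0,0,0],[60,0,0,0,0,0,0],[0,0,0,0,0,0,0],[0,0,0,0,0,0,0]]' >/dev/null; python3 st.py; python3 - <<'E'
from h import *; import pickle
rc,a=pickle.load(open("riser.pkl","rb"))
im=viewer.get_image("top");cv2.imwrite("pics/top4.png",im["frame"])
hsv=cv2.cvtColor(im["frame"],cv2.COLOR_BGR2HSV); m=(hsv[...,1]<50)&(hsv[...,2]>150)
B=board(im,(440,255)); print("board",B,loc(B[0],rc,a),B[3]-a)
E
```

```text
t 7.55 riser xy [-26.9 -74.4] z 77.7 yaw err 0.0 tilt [ 0.0002 -0.0005] F [-0.3  1.6  1.1]
t 9.43 riser xy [-27.9 386.3] z 207.4 yaw err 0.0017 tilt [-0.0006 -0.0007] F [-0.5 -0.3 -0.9]
board (array([ 584.13482666, -295.82046509]), 131.5203857421875, 162.63836669921875, np.float64(0.09649927591437124)) [ -30.23554169 -168.62740283] -0.0006307280922932534
```

View pics/top4.png

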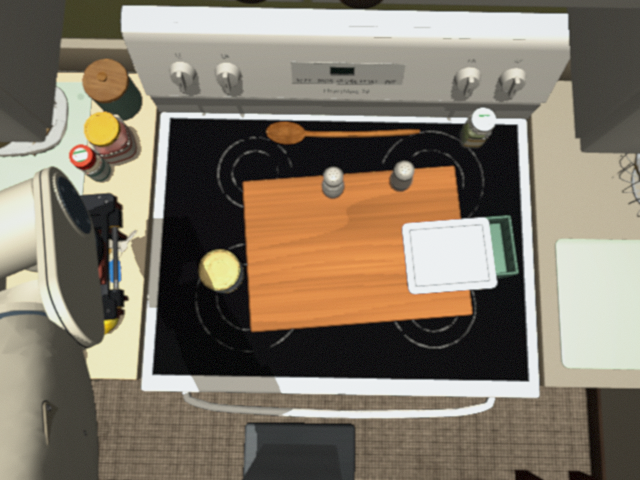

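The board, centred at pixel ≈ (450,255), lies straight with its centre at −169 mm, and everything else is where it started. The hand is clear at the left, so I'm handing in.

```bash
python3 -c "
from workcell import ctrl; print(ctrl.close_job())"
```

```text
the job is handed in; nothing more can be done
None
```

The board now sticks out about 49 mm past the box end of the riser, straight to within about 0.001 rad by the top camera; the box, tin and shakers look unmoved, the hand is clear, and the job was handed in at about 9.5 s.

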